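# Isolate the shaker and open its stuck bottles

## Robot

A 6-joint arm with a two-finger parallel gripper is mounted at the origin on the work surface. World frame = base frame: x ahead of the robot, y to its left, z up, the work surface at z = 0. Lengths are in mm, angles in rad, forces in N, time in s.
With the tool pointing down it reaches from about 300 to 775 mm from the base axis. Payload 14.6 kg.
Tool frame: the origin (TCP) lies between the finger pads, 19 mm behind the fingertips; this is the grasp point; z points along the fingers, y is the line along which they close (so a half turn about z gives the same grasp; the last joint's range is limited). The gripper opens to 85 mm and grips with 20 to 120 N. Pads are 22 mm wide; open, the fingers measure 114 mm over their backs; the gripper's body (76 mm by 85 mm) begins 54 mm behind the grasp point. The pads swing forward as they close: fully open they stand 13 mm farther back than shut.
Start: joints at [1.15, 0.3, 1.521, -0, 1.321, -0.067], TCP at [190.553, 515.926, 249.981] pointing down, gripper open.
Joint ranges: [-3.03, 3.03], [-0.79, 2.21], [0.23, 2.52], [-1.04, 4.18], [0, 3.07], [-2.55, 2.55]. Speed limits (rad/s): [2.22, 2.22, 2.57, 3.14, 3.14, 3.14].

## Interface

Orientations are given as a unit quaternion [w, x, y, z].
In Python, from rig import bot gives the robot as it stands. Calls block until the motion is done:
- bot.move_to(position, orientation): joint-space move of the TCP to a pose.
- bot.servo_line(position, attitude=None, speed=150, until_force=None): straight line of the TCP; attitude=None keeps the orientation; speed is the mean speed in mm/s. With until_force (N) it stops when the force on the tool has changed by that much, and returns True; else False.
- bot.move_joints(angles): joint-space move.
- bot.move_gripper(opening, grip_force=None): finger opening in mm; grip_force is the grip in N (None keeps the last); returns when the fingers have stopped.
- bot.dwell(seconds).
- bot.ik(position, orientation): joint angles nearest the present ones, or None.
- bot.read_state(): the state.
- bot.read_camera(name): name is "scene" or "top" or "wrist"; returns a dict with "image" (480x640x3 uint8, blue, green, red), "depth" (480x640 float32, mm along the optical axis (not along the pixel's ray), 0 where there is no reading), "fovy" (degrees; the focal length in pixels is half the picture's height over the tangent of half this angle, whatever the lens; pixels are square), "cx", "cy" (the principal point, pixels), "eye" and "attitude" of the camera in the world; the wrist camera has in their place "mount" (4x4, takes a point from camera to tool coordinates, whose origin is the TCP and whose axes are the flange's). Camera axes: x right, y down, z forward; pixel columns grow to the right and rows downward; lengths in mm; the calibration is good to about 2 mm. A picture is of the moment at which its call begins: read the wrist's pose just before it.
A pose or a line that the arm cannot do raises bot.MotionError and nothing moves.
- bot.finish_job(): hands the job in; it is judged then, once.
The state is a dict: "clock": time; "joint_positions": joint angles; "qvel": joint speeds; "effort": joint torques, N m; "ee_pos": TCP position; "tool_rot": TCP orientation; "ft_force": force on the tool from outside, world axes, zero at the start; "moment": the same for the moment, N m; "grip_width": finger opening in mm; "grip_force": force on a finger pad.
Only numpy, scipy, OpenCV 4.12 (cv2) and the standard library are available. Lean on these libraries where they do the work, as an engineer would, in place of code of your own. Each camera call takes 0.05 s, during which the arm holds its last target. There are 200 camera calls.

## Task

The shaker has run its time but is still live: first turn the red isolator handle from on to off. Then take the push-on cap off every bottle that still has one and put all the caps in the blue tray; the caps grip tight, so twist each to and fro while easing it up, rather than hauling the bottle out. Leave every bottle standing down in its own pocket and nothing else on the bench disturbed.

Things in the scene. Friction and masses are not known exactly. Their poses are not given: they have to be found in the camera images.
- shaker: Bench shaker, fixed: white housing 200 x 280 mm (x by y), grey rack on top with six square pockets (2 rows along x, 3 along y, 84 mm pitch, 64.5 mm wide, 40 mm deep). Origin: centre of its footprint on the bench; x points away from its dial panel (front faces -x at yaw 0), z up. Pocket floors 84 mm above the bench, rack rim 124 mm.
- isolator_handle (a joint): Red rotary handle of the supply isolator: 0 = off, 1.571 = on (a quarter turn). Seen from above it turns clockwise from off to on, so counter-clockwise to switch off. It snaps into either end: an over-centre spring (about 0.1 N m at the ends, changing over half way, 0.79) carries it on to the nearer end.
- isolator_grip (a point): On the axis of the red handle, 83 mm above the bench, a good TCP height. Handle: upright bar 54 mm long, 14 wide, 30 tall (top 93 mm above the bench) on a yellow plate on a grey box 94 x 94 x 52 mm, fixed to the bench. Site x lies along the bar, towards its white line, and turns with it; z up. Off: white line at the plate's black mark; on: at the green mark.
- tray: Blue open tray for caps, loose, 200 x 150 mm (x by y) outside, 36 mm tall, walls and floor 4 mm, 450 g. Origin: centre of its underside, z up.
- bottle1: Square bottle, black with red band, 62 x 62 mm, shoulder 95 mm above its base, then a round white neck 25 mm across and 24 mm tall; about 450 g, loose in its pocket (row nearer the shaker's front (-x), right (-y)). Origin: centre of its base.
- cap1: White push-on cap of bottle1 (absent: already open). 40 mm across, 30 tall; origin at its centre, z to its closed top. Home, its rim is 1.5 mm above the shoulder, its centre 111 mm above the bottle's base. Inner ribs clamp the neck for 18 mm of lift: a straight pull needs 10 to 15 N and lifts the bottle too; while turning, the cap slides up easily (say 1 rad to and fro, 2 mm up each turn).
- bottle2: Square bottle, purple with pale band, 62 x 62 mm, shoulder 95 mm above its base, then a round white neck 25 mm across and 24 mm tall; about 450 g, loose in its pocket (front row, middle). Origin: centre of its base.
- cap2: White push-on cap of bottle2 (absent: already open). 40 mm across, 30 tall; origin at its centre, z to its closed top. Home, its rim is 1.5 mm above the shoulder, its centre 111 mm above the bottle's base. Inner ribs clamp the neck for 18 mm of lift: a straight pull needs 10 to 15 N and lifts the bottle too; while turning, the cap slides up easily (say 1 rad to and fro, 2 mm up each turn).
- bottle3: Square bottle, black with red band, 62 x 62 mm, shoulder 95 mm above its base, then a round white neck 25 mm across and 24 mm tall; about 450 g, loose in its pocket (front row, left (+y)). Origin: centre of its base.
- cap3: White push-on cap of bottle3 (absent: already open). 40 mm across, 30 tall; origin at its centre, z to its closed top. Home, its rim is 1.5 mm above the shoulder, its centre 111 mm above the bottle's base. Inner ribs clamp the neck for 18 mm of lift: a straight pull needs 10 to 15 N and lifts the bottle too; while turning, the cap slides up easily (say 1 rad to and fro, 2 mm up each turn).
- bottle4: Square bottle, purple with pale band, 62 x 62 mm, shoulder 95 mm above its base, then a round white neck 25 mm across and 24 mm tall; about 450 g, loose in its pocket (rear row (+x), right (-y)). Origin: centre of its base.
- cap4: White push-on cap of bottle4 (absent: already open). 40 mm across, 30 tall; origin at its centre, z to its closed top. Home, its rim is 1.5 mm above the shoulder, its centre 111 mm above the bottle's base. Inner ribs clamp the neck for 18 mm of lift: a straight pull needs 10 to 15 N and lifts the bottle too; while turning, the cap slides up easily (say 1 rad to and fro, 2 mm up each turn).
- bottle5: Square bottle, black with red band, 62 x 62 mm, shoulder 95 mm above its base, then a round white neck 25 mm across and 24 mm tall; about 450 g, loose in its pocket (rear row, middle). Origin: centre of its base.
- cap5: White push-on cap of bottle5 (absent: already open). 40 mm across, 30 tall; origin at its centre, z to its closed top. Home, its rim is 1.5 mm above the shoulder, its centre 111 mm above the bottle's base. Inner ribs clamp the neck for 18 mm of lift: a straight pull needs 10 to 15 N and lifts the bottle too; while turning, the cap slides up easily (say 1 rad to and fro, 2 mm up each turn).
- bottle6: Square bottle, purple with pale band, 62 x 62 mm, shoulder 95 mm above its base, then a round white neck 25 mm across and 24 mm tall; about 450 g, loose in its pocket (rear row, left (+y)). Origin: centre of its base.
- cap6: White push-on cap of bottle6 (absent: already open). 40 mm across, 30 tall; origin at its centre, z to its closed top. Home, its rim is 1.5 mm above the shoulder, its centre 111 mm above the bottle's base. Inner ribs clamp the neck for 18 mm of lift: a straight pull needs 10 to 15 N and lifts the bottle too; while turning, the cap slides up easily (say 1 rad to and fro, 2 mm up each turn).
- can1: Bystander: spray can 52 mm across, 150 mm tall, yellow label, white cap. Origin: centre of its base.
- can2: Bystander: spray can like can1. Origin: centre of its base.

How it is judged (in metres and radians):
On the way, in this order (a step that is already met when the one before it is completed fails the run):
1. the isolator is turned off (value of joint isolator_handle below 0.15 rad), for 0.2 s.
2. every cap is off its bottle's neck ((horizontal distance between cap1 and bottle1 above 0.02 m or distance between cap1 and bottle1 above 0.131 m) and (horizontal distance between cap2 and bottle2 above 0.02 m or distance between cap2 and bottle2 above 0.131 m) and (horizontal distance between cap3 and bottle3 above 0.02 m or distance between cap3 and bottle3 above 0.131 m) and (horizontal distance between cap4 and bottle4 above 0.02 m or distance between cap4 and bottle4 above 0.131 m) and (horizontal distance between cap5 and bottle5 above 0.02 m or distance between cap5 and bottle5 above 0.131 m) and (horizontal distance between cap6 and bottle6 above 0.02 m or distance between cap6 and bottle6 above 0.131 m)), for 0.2 s.
At the end, for the whole second after the job is handed in: The isolator reads off (within 0.15 rad); every cap lies at rest within the walls of the tray, its centre no more than 55 mm above the tray's underside; the tray stands flat on the bench; every bottle stands upright (within 0.1 rad) within 12 mm of where it stood at the start, down in its pocket (value of joint isolator_handle below 0.15 rad and angle between tray's own z axis and vertical below 0.08 rad and height (world z) of tray below 0.01 m and x of cap1 in the frame of tray between -0.096 and 0.096 m and y of cap1 in the frame of tray between -0.071 and 0.071 m and z of each of cap1, cap2, cap3, cap4, cap5, cap6 in the frame of tray below 0.055 m and linear speed of each of cap1, cap2, cap3, cap4, cap5, cap6 below 0.05 m/s and distance of each of bottle1, bottle2, bottle3, bottle4, bottle5, bottle6 from where it was at the start of the episode below 0.012 m and angle between each of bottle1, bottle2, bottle3, bottle4, bottle5, bottle6's own z axis and vertical below 0.1 rad and x of cap2 in the frame of tray between -0.096 and 0.096 m and y of cap2 in the frame of tray between -0.071 and 0.071 m and x of cap3 in the frame of tray between -0.096 and 0.096 m and y of cap3 in the frame of tray between -0.071 and 0.071 m and x of cap4 in the frame of tray between -0.096 and 0.096 m and y of cap4 in the frame of tray between -0.071 and 0.071 m and x of cap5 in the frame of tray between -0.096 and 0.096 m and y of cap5 in the frame of tray between -0.071 and 0.071 m and x of cap6 in the frame of tray between -0.096 and 0.096 m and y of cap6 in the frame of tray between -0.071 and 0.071 m); the robot touches nothing.
It fails at once if a cap comes off while the isolator is still on (value of joint isolator_handle above 0.5 rad and ((horizontal distance between cap1 and bottle1 above 0.02 m or distance between cap1 and bottle1 above 0.131 m) or (horizontal distance between cap2 and bottle2 above 0.02 m or distance between cap2 and bottle2 above 0.131 m) or (horizontal distance between cap3 and bottle3 above 0.02 m or distance between cap3 and bottle3 above 0.131 m) or (horizontal distance between cap4 and bottle4 above 0.02 m or distance between cap4 and bottle4 above 0.131 m) or (horizontal distance between cap5 and bottle5 above 0.02 m or distance between cap5 and bottle5 above 0.131 m) or (horizontal distance between cap6 and bottle6 above 0.02 m or distance between cap6 and bottle6 above 0.131 m))).
It fails at once if a bottle is hauled out of its pocket (distance of any of bottle1, bottle2, bottle3, bottle4, bottle5, bottle6 from where it was at the start of the episode above 0.045 m).
It fails at once if a bystander on the bench is knocked more than 30 mm aside (distance of any of can1, can2 from where it was at the start of the episode above 0.03 m).
Of cap1, cap2, cap3, cap4, cap5, cap6 only 3 to 4 are there at a start; the rules pass over those that are not, and their reading is None.
At some moment in a run one of tray may be knocked a few centimetres aside while the robot is not near it.
Once in a run the grip may slacken for a moment while it holds something.
It also fails if it takes over 210 s, if anything falls off the work surface, if the arm or the gripper's body presses on something with over 40 N, if the wrist force passes 120 N, or if a joint passes its speed limit or range.

## Working session

There is one attempt and no reset: what is moved stays moved. The work goes in short steps, each a Python script; the robot and the scene stay as the last script left them, time stands still between calls to the robot, and variables do not carry over. Pictures are saved under pics/ and viewed, at most 14 in all, crops included, and the job is handed in when it is done.

```bash
ls; mkdir -p pics; python3 - <<'E'
from rig import bot
import cv2,pickle
d={}
for n in("scene","top"):
    c=bot.read_camera(n); cv2.imwrite(f"pics/{n}0.png",c["image"]); d[n]=c
    print(n,c["fovy"],c["cx"],c["cy"],c["eye"],c["attitude"])
pickle.dump(d,open("cams.pkl","wb"))
s=bot.read_state();print(s["tool_rot"],s["clock"],s["grip_width"])
E
```

```text
pics
scene 47.24804963622668 318.2805647047942 245.75331235174758 [ 993.17667759 -415.52868813 1175.70016738] [-0.24007407  0.89008605  0.37345336 -0.10316907]
top 54.77206144626832 323.19164221109503 242.57247459543927 [ 498.78663034   10.66322138 1040.42383625] [-0.01624738  0.70895833 -0.70377119  0.0426641 ]
[-1.24782292e-04  1.75963363e-01  9.84396584e-01 -4.94179944e-04] 0.1 85.25629657629428
```

View pics/scene0.png

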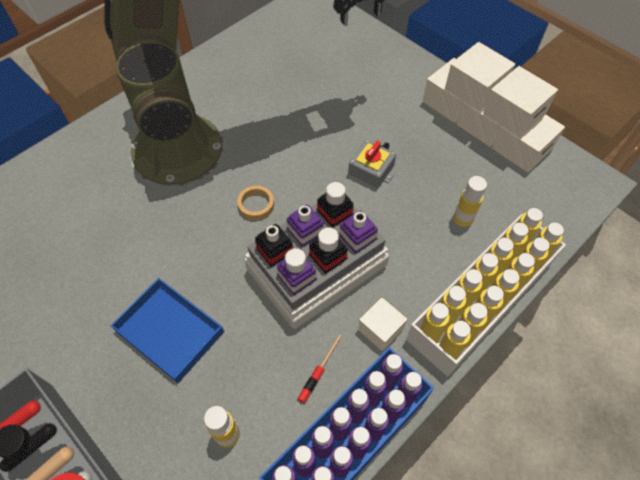

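View pics/top0.png

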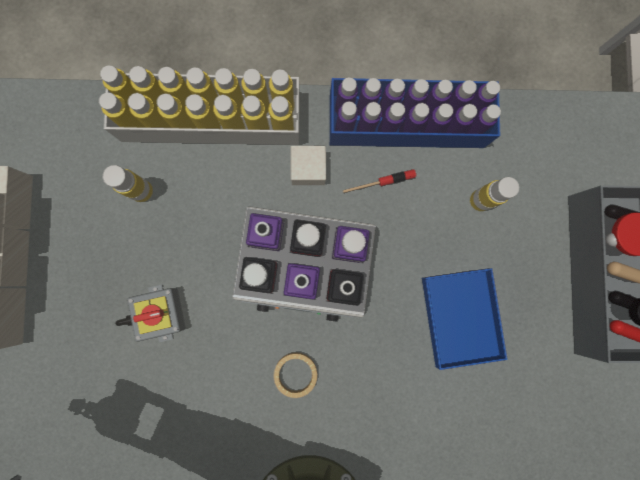

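Caps are on bottle3 (255,275), bottle5 (307,236) and bottle4 (353,242) in the top view. The tray is at (463,318) and the isolator at (153,314). Next I measure these and zoom in on the isolator.

```bash
cat > h.py <<'E'
import numpy as np, cv2, pickle
from scipy.spatial.transform import Rotation as R
def rot(q): return R.from_quat(np.asarray(q)[[1,2,3,0]])
def quat(r): return r.as_quat()[[3,0,1,2]]
def down(yaw):  # tool z down, tool y axis (closing line) at world angle yaw
    y=np.array([np.cos(yaw),np.sin(yaw),0]); z=np.array([0,0,-1.]); x=np.cross(y,z)
    return quat(R.from_matrix(np.c_[x,y,z]))
def cloud(c):
    f=240/np.tan(np.radians(c["fovy"])/2); v,u=np.mgrid[:480,:640]; d=c["depth"].astype(float)
    p=np.dstack([(u-c["cx"])/f*d,(v-c["cy"])/f*d,d])
    P=rot(c["attitude"]).apply(p.reshape(-1,3)).reshape(480,640,3)+c["eye"]; P[d==0]=np.nan
    return P
E
python3 - <<'E'
from h import *
d=pickle.load(open("cams.pkl","rb"))
for n in d:
    c=d[n];P=cloud(c);im=c["image"].astype(int);b,g,r=[im[...,i] for i in range(3)];h=P[...,2];X=P[...,0]; Y=P[...,1]
    print(n,"bench z",np.nanmedian(h[(h<30)]))
    near=(X>150)&(X<750)&(np.abs(Y)<400)
    # caps: white at z 190..220 
    m=((r>150)&(b>130)&(h>203)&(h<220)&(X>300)&(X<600)&(np.abs(Y)<250)).astype(np.uint8)
    k,l,s,ce=cv2.connectedComponentsWithStats(m)
    for i in range(1,k):
        if s[i,4]>30: q=P[l==i]; print("cap?",ce[i].round(),s[i,4],np.median(q,0).round(1),((q.min(0)+q.max(0))/2).round(1),np.ptp(q,0).round(1))
    # blue tray
    m=((b>90)&(r<60)&(b-r>50)&(h>-10)&(h<60)&(X<600)).astype(np.uint8)
    k,l,s,ce=cv2.connectedComponentsWithStats(m); i=1+s[1:,4].argmax(); q=P[l==i]
    q=q[np.isfinite(q).all(1)]
    print("tray",ce[i],s[i,4],cv2.minAreaRect(q[q[:,2]>25][:,:2].astype(np.float32)),cv2.minAreaRect(q[:,:2].astype(np.float32)),np.percentile(q[:,2],[5,50,95]))
    # isolator red
    m=((r>120)&(g<70)&(b<70)&(h>70)&(h<110)&(Y>150)&(Y<500)&(X>200)&(X<600)); q=P[m]
    print("red",m.sum(),np.argwhere(m).mean(0)[::-1]); qt=q[q[:,2]>86]
    print(cv2.minAreaRect(qt[:,:2].astype(np.float32)),np.median(q[:,2]),np.percentile(q[:,2],95))
    # box: z>40
    m=(h>40)&(h<60)&(Y>150)&(Y<500)&(X>200)&(X<600); m=cv2.morphologyEx(m.astype(np.uint8),cv2.MORPH_OPEN,np.ones((3,3)))
    k,l,s,ce=cv2.connectedComponentsWithStats(m)
    for i in range(1,k):
        if s[i,4]>80: q=P[l==i]; print("box?",ce[i].round(),s[i,4],cv2.minAreaRect(q[:,:2].astype(np.float32)),np.median(q[:,2]))
    if n=="top": cr=c["image"][275:355,105:205]
    else: cr=c["image"][130:195,335:415]
    cv2.imwrite(f"pics/iso_{n}.png",cv2.resize(cr,None,fx=4,fy=4,interpolation=3))
a=cv2.imread("pics/iso_top.png");b=cv2.imread("pics/iso_scene.png")
H=max(a.shape[0],b.shape[0]);o=np.zeros((H,a.shape[1]+b.shape[1],3),np.uint8);o[:a.shape[0],:a.shape[1]]=a;o[:b.shape[0],a.shape[1]:]=b
cv2.imwrite("pics/iso.png",o)
E
```

```text
scene bench z -1.3377260646433342
cap? [335. 190.] 236 [512.3 101.2 210.2] [510.4 102.6 210. ] [41.2 41.  12.1]
cap? [328. 235.] 256 [583.5   6.7 209.9] [581.2   8.5 210.4] [37.6 40.8 14.4]
cap? [295. 257.] 288 [573.8 -75.9 210. ] [572.  -75.1 209.7] [40.4 41.  12.5]
tray [166.04272446 329.68028896] 4845 ((423.4689636230469, -338.4718017578125), (200.95169067382812, 147.47203063964844), 8.213329315185547) ((423.40252685546875, -338.2471008300781), (201.1024932861328, 147.68527221679688), 8.347452163696289) [1.14803990e-02 4.00836806e+00 3.43405736e+01]
red 61 [374.42622951 148.49180328]
((431.338623046875, 326.7467041015625), (13.250711441040039, 46.76030731201172), 8.70133113861084) 90.86540084162561 96.11994312611318
box? [372. 162.] 646 ((429.8143310546875, 328.30523681640625), (96.2465591430664, 99.1934585571289), 15.189257621765137) 52.14194015235205
top bench z 0.062189784512383994
cap? [308. 235.] 363 [581.8   7.4 210.9] [581.8   8.1 211.1] [36.4 37.8  9.2]
cap? [354. 241.] 375 [571.6 -75.6 210.8] [570.9 -75.  210.2] [38.1 38.5  9.1]
cap? [254. 274.] 374 [511.  102.4 211.1] [510.2 101.9 210.5] [37.3 37.8  8. ]
cap? [303. 282.] 36 [493.8  15.5 204.1] [500.1  18.1 204.4] [23.3 19.7  2.8]
tray [462.75956284 317.26916975] 5673 ((421.0364990234375, -337.2090759277344), (199.18392944335938, 149.2886962890625), 8.4116849899292) ((421.0364990234375, -337.2090759277344), (199.18392944335938, 149.2886962890625), 8.4116849899292) [ 1.45378157  4.68290689 35.7531491 ]
red 72 [147.33333333 315.79166667]
((428.244873046875, 326.8875732421875), (13.569684982299805, 49.353851318359375), 14.313541412353516) 92.69891865056087 95.4098717895443
box? [156. 314.] 1322 ((428.1512451171875, 327.6158142089844), (94.02439880371094, 95.11067199707031), 13.45713996887207) 52.87987438241896
```

View pics/iso.png

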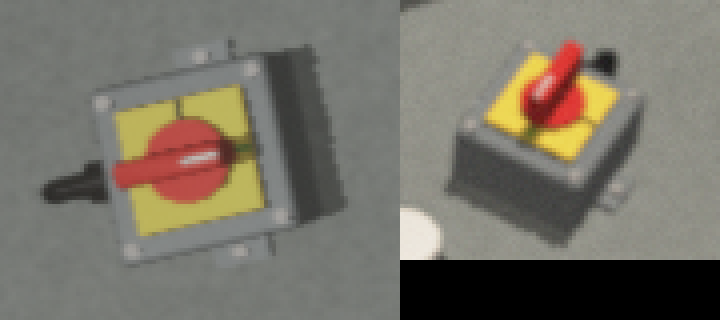

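The white line is at the green mark on the -y side, so it reads on. The black mark is towards +x, which fits a CCW turn to off. The heights and sizes match what was given. Next I switch the isolator off.

```bash
python3 - <<'E'
from h import *
from rig import bot
C=np.array([429,327.3]); a0=np.radians(14)
best=None
for a in (a0,a0+np.pi,a0-np.pi):
    j1=bot.ik([*C,83],down(a)); j2=bot.ik([*C,83],down(a+np.pi/2))
    print(a, None if j1 is None else j1[5], None if j2 is None else j2[5])
    if j1 is None or j2 is None: continue
    if abs(abs(j1[5]-j2[5])-np.pi/2)<.1:
        m=max(abs(j1[5]),abs(j2[5]))
        if best is None or m<best[0]: best=(m,a)
a=best[1]
bot.move_to([*C,180],down(a)); bot.move_gripper(45,60)
bot.servo_line([*C,84],speed=80,until_force=10); print(bot.read_state()["ee_pos"],bot.read_state()["ft_force"])
bot.move_gripper(0,60); s=bot.read_state(); print("grip",s["grip_width"],s["grip_force"],s["ft_force"],s["moment"])
for k in range(1,7):
    t=bot.read_state()["clock"]; bot.move_to([*C,84],down(a+k*1.56/6)); s=bot.read_state()
    print(round(s["clock"]-t,2),np.round(s["ft_force"],1),np.round(s["moment"],2),s["grip_width"])
bot.move_gripper(45); bot.servo_line([*C,180],speed=120)
bot.move_to([429,230,300],down(a+np.pi/2))
c=bot.read_camera("top"); cv2.imwrite("pics/iso1.png",cv2.resize(c["image"][275:355,105:205],None,fx=4,fy=4,interpolation=3)); print(bot.read_state()["clock"])
E
```

```text
0.24434609527920614 0.33950309430238335 -1.2312932324925132
3.385938748868999 None 1.91029942109728
-2.897246558310587 None 1.91029942109728
[429.21810067 327.43777211  84.48710935] [-0.91464021 -0.05244199 -0.00570845]
grip 12.966511479063405 59.626373648643494 [-12.00909028  -4.98522133  12.09322006] [-0.87380117  1.96198818 -0.04268086]
0.36 [-9.1 -3.1  9.8] [-0.52  1.58 -0.06] 12.68971013427627
0.36 [-6.7 -1.7  8.2] [-0.11  1.22 -0.03] 12.929539315128954
0.36 [-4.2  1.6  5.5] [ 0.35  0.92 -0.02] 12.951435814552294
0.36 [-3.9  4.2  3.1] [0.92 0.76 0.08] 13.01276520823332
0.36 [-2.7  8.5  2.3] [1.44 0.69 0.09] 12.920296669442342
0.36 [-3.9 11.2  1.5] [1.97 0.82 0.09] 13.223714591843805
7.725
```

View pics/iso1.png

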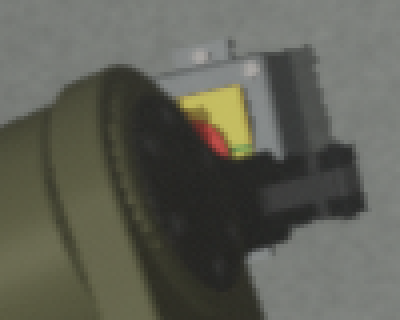

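The arm hides most of the isolator. The green mark at about (240,150) is now free of the bar, so I'll confirm from above the rack before pulling any cap.

```bash
cat >> h.py <<'E'
from rig import bot
def closing(C,z,prefer):
    "closing yaw (mod pi) near prefer whose +-0.5 twist keeps joint 6 clear of its range"
    for a in (prefer,prefer+np.pi,prefer-np.pi):
        j=bot.ik([*C,z],down(a))
        if j is not None and abs(j[5])<1.8: return a
    raise RuntimeError("no yaw")
def tops(c):
    P=cloud(c);im=c["image"].astype(int);h=P[...,2]
    m=((im[...,2]>150)&(im[...,0]>130)&(h>190)&(h<225)&(P[...,0]>300)&(P[...,0]<650)&(np.abs(P[...,1])<200)).astype(np.uint8)
    k,l,s,ce=cv2.connectedComponentsWithStats(m)
    return [(np.nanmedian(P[l==i],0).round(1),s[i,4]) for i in range(1,k) if s[i,4]>100]
def tray(c):
    P=cloud(c);im=c["image"].astype(int);b,r=im[...,0],im[...,2];h=P[...,2]
    m=((b>90)&(r<60)&(b-r>50)&(h>-10)&(h<60)&(P[...,0]<600)).astype(np.uint8)
    k,l,s,ce=cv2.connectedComponentsWithStats(m); i=1+s[1:,4].argmax(); q=P[l==i]
    (x,y),(w,hh),a=cv2.minAreaRect(q[:,:2].astype(np.float32))
    if w<hh: w,hh,a=hh,w,a-90
    a=(a+90)%180-90
    return np.array([x,y]),np.radians(a),(w,hh)
E
python3 - <<'E'
from h import *
C=[510.5,102]; a=closing(C,203,np.radians(-7)); bot.move_to([*C,300],down(a))
c=bot.read_camera("top"); d=bot.read_camera("scene"); print(tray(c),tray(d),bot.ik([*C,203],down(a))[5])
A=cv2.resize(c["image"][275:355,105:205],None,fx=4,fy=4,interpolation=3);B=cv2.resize(d["image"][120:200,315:415],None,fx=4,fy=4,interpolation=3)
cv2.imwrite("pics/iso2.png",np.hstack([A,B]))
E
```

```text
(array([ 421.48358154, -337.10137939]), np.float64(0.14359088820580646), (198.37570190429688, 149.7646484375)) (array([ 423.18365479, -338.4085083 ]), np.float64(0.14549563095170157), (201.22109985351562, 147.6408233642578)) 0.24901739493412745
```

View pics/iso2.png

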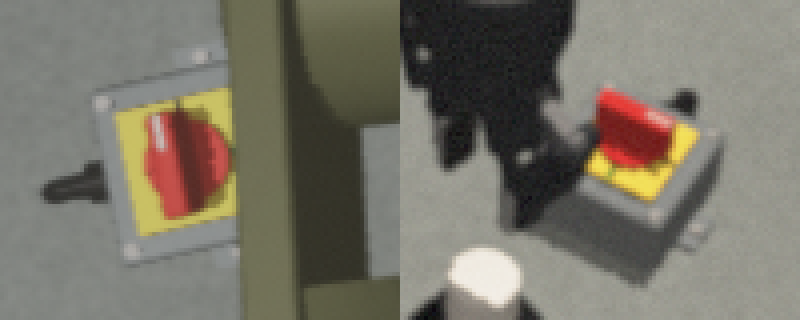

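The handle's white line is now at the black mark (left panel, about (178,110)), so it is off. Next is cap3.

```bash
cat >> h.py <<'E'
def decap(C,pref=np.radians(-7),zg=203.5,n=11,F=60):
    a=closing(C,zg,pref)
    bot.move_to([*C,300],down(a)); bot.move_gripper(62,F)
    bot.servo_line([*C,zg],speed=80,until_force=12)
    s=bot.read_state(); z0=s["ee_pos"][2]; print("at",s["ee_pos"].round(1) if hasattr(s["ee_pos"],'round') else s["ee_pos"])
    bot.move_gripper(0,F); s=bot.read_state(); print("grip",round(s["grip_width"],1),round(s["grip_force"]),np.round(s["ft_force"],1))
    bot.move_to([*C,z0],down(a-.5))
    for k in range(n):
        z0+=2; a2=a+(.5 if k%2==0 else -.5)
        bot.servo_line([*C,z0],down(a2),speed=2); s=bot.read_state()
        print(k,round(s["ee_pos"][2],1),round(s["grip_width"],1),np.round(s["ft_force"],1),np.round(s["moment"][2],2))
        if s["grip_width"]<33: print("LOST"); return a
    return a
E
python3 - <<'E'
from h import *
a=decap([511,102.]); s=bot.read_state(); print(s["clock"],a)
d=bot.read_camera("scene"); cv2.imwrite("pics/c3.png",cv2.resize(d["image"][150:330,220:420],None,fx=3,fy=3,interpolation=3))
E
```

```text
at [511.2 102.  204. ]
grip 40.6 61 [ 0.4 -0.9 -2.7]
0 205.9 40.7 [-0.2  1.6 -2.1] 0.03
1 208.3 41.1 [-1.6 -0.4 -1.5] -0.0
2 209.9 40.4 [-0.6  0.6 -1.7] 0.02
3 212.1 40.9 [-1.6 -0.1  0.2] -0.03
4 213.9 40.8 [-1.3  1.5 -0.7] -0.06
5 216.0 40.4 [-0.1 -1.5 -0.1] -0.01
6 218.1 40.7 [-1.6  1.   0.9] 0.06
7 220.0 40.6 [-2.  -0.6  1.3] -0.07
8 221.6 40.5 [ 0.9 -0.4 -4.4] 0.07
9 224.4 40.6 [1.1 0.3 2.6] 0.04
10 225.9 40.4 [-0.9  0.5 -0.8] -0.07
24.725 -0.12217304763960307
```

View pics/c3.png

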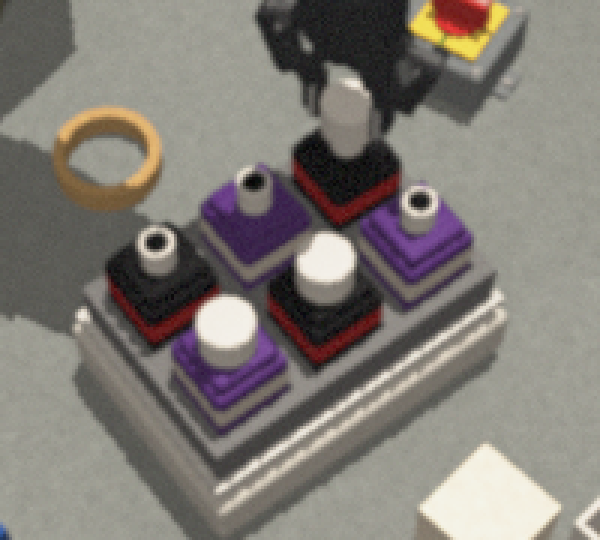

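cap3 has ridden up its neck and bottle3 stays seated. Next I carry the cap to the tray, re-measuring the tray first.

```bash
cat >> h.py <<'E'
def place(i):
    s=bot.read_state(); p=list(s["ee_pos"]); bot.servo_line([p[0],p[1],300],speed=100)
    c=bot.read_camera("top"); d=bot.read_camera("scene"); t1,t2=tray(c),tray(d); print("tray",t1,t2,"grip",bot.read_state()["grip_width"])
    if bot.read_state()["grip_width"]<33: print("LOST"); return
    assert abs(t1[2][0]-200)<8 and abs(t1[2][1]-150)<8
    T=(t1[0]+t2[0])/2 if np.hypot(*(t1[0]-t2[0]))<5 else t1[0]; y=t1[1]
    q=T+[55*i*np.cos(y),55*i*np.sin(y)]; a=closing(q,100,y+np.pi/2)
    bot.move_to([*q,280],down(a)); bot.servo_line([*q,100],speed=150)
    print("grip over tray",bot.read_state()["grip_width"])
    print("contact",bot.servo_line([*q,30.5],speed=60,until_force=8),bot.read_state()["ee_pos"])
    bot.move_gripper(62); bot.servo_line([*q,200],speed=120)
def check(name):
    c=bot.read_camera("top"); d=bot.read_camera("scene"); print("tops",tops(c),tops(d)); print("tray",tray(c),"t",bot.read_state()["clock"])
    P=cloud(c); v,u=np.where((P[...,2]>-5)&(P[...,2]<60)&(c["image"][...,2]>150)&(c["image"][...,0]>130)&(P[...,0]<560)&(P[...,1]<-200)&(P[...,1]>-470))
    m=np.zeros((480,640),np.uint8); m[v,u]=1; k,l,st,ce=cv2.connectedComponentsWithStats(m)
    for i in range(1,k):
        if st[i,4]>60: print("in tray?",np.nanmedian(P[l==i],0).round(1),st[i,4])
    cv2.imwrite(f"pics/{name}.png",np.hstack([cv2.resize(c["image"][190:390,220:540],(400,250)),cv2.resize(d["image"][150:400,100:420],(400,312))[:250]]))
E
python3 - <<'E'
from h import *
place(-1); C=[582,8.]; bot.move_to([*C,300],down(closing(C,203,np.radians(-7)))); check("t3")
E
```

```text
tray (array([ 421.60852051, -336.74136353]), np.float64(0.14233905269065789), (198.3730010986328, 149.15609741210938)) (array([ 423.90509033, -338.31018066]), np.float64(0.1446521412554462), (202.2633056640625, 147.51075744628906)) grip 40.73673569107764
grip over tray 41.04620429159511
contact False [ 368.46410548 -345.48258484   30.86074884]
tops [] [(array([584.6,   8.4, 210.2]), np.int32(256)), (array([570.8, -76.2, 210. ]), np.int32(212))]
tray (array([ 421.37692261, -337.08441162]), np.float64(0.14287456445160238), (198.67022705078125, 149.67330932617188)) t 33.7167
in tray? [ 368.4 -344.6   33.9] 268
```

View pics/t3.png

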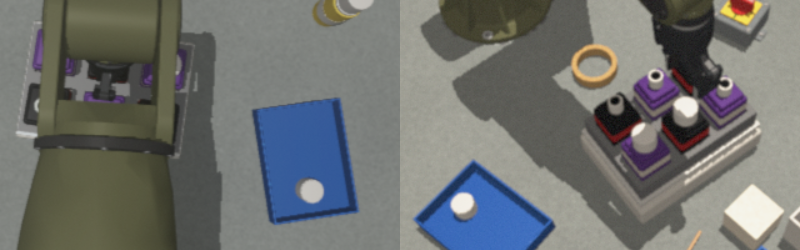

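cap3 stands upright in the tray at (368,-345), top at 34 mm as expected. The other two caps come next, with loss checks.

```bash
python3 - <<'E'
from h import *
decap([582.3,7.9]); bot.read_state()["grip_width"]<33 or place(0)
C=[571.7,-75.4]; bot.move_to([*C,300],down(closing(C,203,np.radians(-7)))); check("t5")
E
```

```text
at [582.5   7.9 204. ]
grip 41.1 62 [ 0.1  0.4 -1.4]
0 205.8 40.6 [-0.3  0.3 -2.4] 0.04
1 208.1 40.7 [-1.6 -1.3 -0.1] -0.02
2 210.1 40.7 [-0.3  1.2 -1. ] 0.05
3 212.2 40.4 [-0.3 -0.3  0.4] 0.02
4 214.1 40.7 [-0.3 -0.9 -0.9] -0.04
5 216.0 41.1 [ 1.9 -0.3 -1.4] 0.06
6 218.0 40.8 [-1.1 -1.6  0.4] -0.01
7 220.5 41.0 [4.6 2.9 2.9] -0.17
8 221.6 40.7 [-0.6  0.3 -5. ] 0.01
9 224.3 40.7 [1.  0.7 0.8] 0.02
10 226.0 41.2 [-1.1  0.1 -0.2] 0.02
tray (array([ 421.45297241, -336.7232666 ]), np.float64(0.14439869154345472), (198.39576721191406, 148.75050354003906)) (array([ 422.96832275, -338.40991211]), np.float64(0.1443847099477318), (201.6382598876953, 147.72177124023438)) grip 40.716420771043644
grip over tray 40.68603413873787
contact False [ 422.36664429 -337.70945208   30.88554546]
tops [] [(array([575. , -75.3, 210.1]), np.int32(257))]
tray (array([ 421.72903442, -337.26269531]), np.float64(0.14180437316755404), (198.16854858398438, 149.2100372314453)) t 57.3583
in tray? [ 423.  -336.4   34.3] 264
in tray? [ 368.6 -344.4   34.3] 266
```

View pics/t5.png

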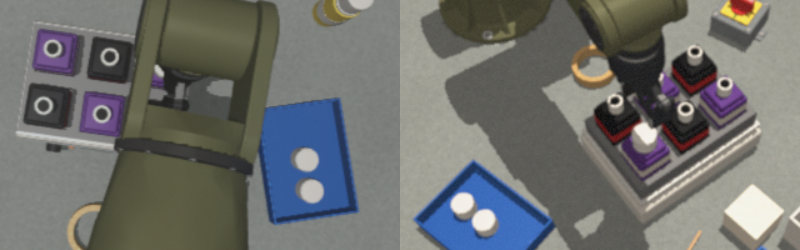

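Both caps sit in the tray at (423,-336) and (368,-344), and their bottles are still seated. Now the last cap.

```bash
python3 - <<'E'
from h import *
decap([572.,-75.4]); bot.read_state()["grip_width"]<33 or place(1)
bot.move_to([250,350,300],down(closing([250,350],250,0.))); check("t4")
c=bot.read_camera("top");P=cloud(c)
cv2.imwrite("pics/end.png",c["image"])
for u,v in((262,228),(309,236),(353,241),(257,275),(303,281),(347,287)): # bottle shoulders: median of z 165..190
    q=P[v-18:v+18,u-18:u+18].reshape(-1,3); q=q[(q[:,2]>165)&(q[:,2]<192)]; print(np.median(q,0).round(1),len(q))
E
```

```text
at [572.2 -75.4 204. ]
grip 39.6 61 [-0.1 -0.  -2.7]
0 205.9 40.2 [-1.6 -1.4 -1.4] 0.03
1 208.4 40.1 [-3.   0.9  2.7] -0.05
2 209.9 40.1 [-2.4 -0.8 -1.3] -0.02
3 212.0 40.3 [ 0.6  0.4 -2.6] -0.05
4 214.3 40.4 [-1.3  1.3  1.7] -0.02
5 215.9 40.0 [ 0.2  0.1 -2.3] -0.03
6 217.8 40.3 [-0.4  0.4 -3.1] 0.02
7 220.6 40.2 [ 1.6 -0.3  2.6] 0.05
8 221.5 40.1 [-0.9 -0.5 -5.6] -0.04
9 224.4 40.4 [1.3 0.1 0.4] 0.01
10 226.0 40.1 [-0.1 -0.2  0.3] -0.01
tray (array([ 421.47952271, -337.00653076]), np.float64(0.14424041655091996), (198.53302001953125, 149.07933044433594)) (array([ 423.4597168 , -338.17059326]), np.float64(0.14559396817495274), (200.8662109375, 147.8754119873047)) grip 40.19687882977003
grip over tray 40.51623274372045
contact False [ 477.08365438 -329.82209822   30.92240837]
tops [] []
tray (array([ 421.2144165 , -336.74099731]), np.float64(0.1452821952350885), (198.6507110595703, 149.14634704589844)) t 82.1333
in tray? [ 477.2 -329.5   34. ] 251
in tray? [ 423.  -337.    34.4] 257
in tray? [ 369.3 -344.5   34.3] 260
[590.2  89.3 178.4] 803
[579.1   8.8 178.4] 835
[569.8 -71.5 178.3] 804
[509.8  98.6 178.3] 875
[499.3  17.7 178.4] 864
[488.5 -62.2 178.2] 863
```

View pics/end.png

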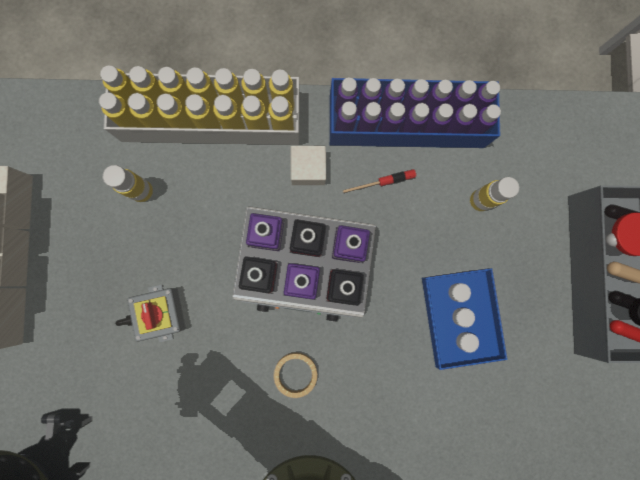

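All six bottles are seated with shoulders at 178 mm. The three caps are in the tray at (460,293), (463,318) and (469,343), the isolator at (152,315) is off, and the cans stand where they were. Handing in.

```bash
python3 -c "
from rig import bot
print(bot.finish_job())"
```

```text
the job is handed in; nothing more can be done
None
```

I turned the isolator off and put the three caps (3, 4 and 5) in the blue tray; all six bottles are still down in their pockets, nothing else on the bench was disturbed, and I handed the job in at about 82 s, though no verdict came back.

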